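# Hang an inspected circuit board on the rail and slide it to the pointer

### The arm

A 6-joint arm with a two-finger parallel gripper is mounted at the origin on the work surface. World frame = base frame: x ahead of the robot, y to its left, z up, the work surface at z = 0. Lengths are in m, angles in degrees, forces in N, time in s.
With the tool pointing down it reaches from about 0.35 to 0.975 m from the base axis. Payload 4.9 kg.
Tool frame: the origin (TCP) lies at the very end of the fingers, on their centre line; the grasp point (between the pads) lies 19 mm behind it; z points along the fingers, y is the direction in which the jaws open and shut (so a half turn about z gives the same grasp; the last joint's range is limited). The gripper opens to 85 mm and grips with 20 to 120 N. Pads are 22 mm wide; open, the fingers measure 114 mm over their backs; the gripper's body (76 mm by 85 mm) begins 54 mm behind the grasp point. The pads swing forward as they close: fully open they stand 13 mm farther back than shut.
Start: joints at [-84.11, 3.019, 92.412, -0, 84.569, -6.818], TCP at [0.137, -0.61, 0.231] pointing down, gripper open.
Joint ranges: [-172.51, 172.51], [-57.92, 126.97], [3.15, 148.05], [-58.71, 238.71], [5.1, 150.11], [-179.66, 179.66]. Speed limits (degrees/s): [147.25, 147.25, 180, 180, 180, 180].

### API

Orientations are given as [roll, pitch, yaw] about the fixed x, y, z axes, in that order (R = Rz(yaw) Ry(pitch) Rx(roll)).
In Python, from cell import * gives the robot as it stands. The module is installed in compiled form; this text tells all that it offers.
- The arm moves only by the shell command python3 -m crank 'ROWS' [OPENING] [FORCE]. ROWS is JSON, a list of rows, each a list of 6 numbers: the shift along the tool's x, y, z in mm, then the turn, a rotation vector about the tool's x, y, z in rad. A call has 1 to 8 rows; each row is the pose to reach, as a shift and turn from the pose commanded when the call began, along the tool's axes at that moment; what a row does not reach only later rows make up. A row lasts 1/12 s, in which the tool goes at most 41.7 mm and 7.16 degrees, less where a joint would pass 70% of its speed; a pose out of reach is approached as far as the arm can. A call with a gripper value outside its range is refused whole. OPENING is the finger opening in mm, from 0 to 85.4, set as the call begins (- or left out, the last holds). The fingers move at their own pace and stop on an object; FORCE is the grip in N (left out, the last holds). Time passes only in rows, so rows that repeat a pose let the fingers close. It gives the time, the measured TCP pose, the force and the opening at its end, in the units of the state.
- observe(): the state, without advancing time (a new reading comes with each control period).
- capture(name): name is "side" or "top" or "wrist"; returns (picture, depth): 384x512x3 uint8, blue, green, red; 384x512 float32, m along the optical axis (not along the pixel's ray), 0 where there is no reading.
- get_calibration(name): a dict with "mtx" (3x3 intrinsics, pixels), "distortion" ([k1, k2, p1, p2, k3] as OpenCV has them; the pictures are not rectified), "camera_from_world" (4x4, takes a point from world to camera coordinates). Camera axes: x right, y down, z forward; pixel columns grow to the right and rows downward; lengths in m; the calibration is good to about 2 mm. A picture is of the moment at which its call begins: read the wrist's pose just before it. get_calibration takes no time and is no camera call; for the wrist camera it gives the pose at the moment of the call.
- close_job(): hands the job in, once; it reports no verdict.
The state is a dict: "time_s": time; "joints": joint angles; "qd": joint speeds; "joint_torque": joint torques, N m; "ee_pos": TCP position; "orientation": TCP orientation; "force": force on the tool from outside, world axes, zero at the start; "moment": the same for the moment, N m; "grip_width": finger opening in m.
Only numpy, scipy, OpenCV 4.12 (cv2) and the standard library are available. Lean on these libraries where they do the work, as an engineer would, in place of code of your own. Each camera call takes 0.05 s, during which the arm holds its last target.

### The job

Lift the board hanger off the freely spinning inspection turntable, hook it over the open stretch of the rail (the end without the keeper bar), then slide it along the rail, under the keeper bar, until the middle of its hook is in line with the pointer. Leave it hanging there freely, straight and still; keep the board upright all the time and leave the other things on the bench where they are.

Things in the scene. Friction and masses are not known exactly. Their poses are not given: they have to be found in the camera images.
- hanger: Board hanger, loose, 220 g, 180 mm tall: green circuit board in an aluminium frame (80 mm along its y, 60 tall, bottom bar 12 thick in x, 14 tall), above it a bent-strip hook and a grip tab. Origin: centre of the bottom bar's underside; z up, x square to the board. At the start it stands in the turntable's cradle, origin 36 mm above the bench, hook mouth (+x) facing roughly away from the robot.
- tab (a point): Point to grip: in the flat grip tab, 164 mm above the hanger's origin. The tab is 8 mm thick in the hanger's x, 24 mm wide in y, and stands above the hook's peak from 134 to 180 mm above the origin. Keep the fingertips at least 10 mm above the hook's peak (tips above 145 mm) to clear the keeper bar.
- hook_seat (a point): Point of the hanger on the rail's axis when it hangs: 122 mm above its origin, x = y = 0, under the hook's peak. Strip 4 mm thick, 24 mm wide in y, its middle line (x, z in mm from the hanger's origin): from the frame (0, 60) to (0, 66), (-14, 80), (-14, 118), peak (0, 132), (14, 118), free tip (14, 108).
- hook_tip (a point): Lower end of the hook's free tip, at x = +14 mm, 108 mm above the hanger's origin. The hook's mouth is open to +x between this tip and the top of the frame (60 mm): bring the rail in sideways through it (rail about 85 mm above the hanger's origin), then lower the hanger about 36 mm.
- rail_stand: Rail on a plywood base (80 x 370 x 12 mm) fixed to the bench. Origin: centre of the base's underside; x roughly away from the robot. The rail, a steel bar of 10 mm diameter, runs along y above x = 0, axis 170 mm high, between 16 mm square posts at y = -170 mm (top 178 mm high) and y = +170 mm (top 194 mm high).
- rail_open (a point): Point on the rail's axis in the middle of the open stretch, at y = -75 mm of the rail stand; the open stretch runs from y = -160 to -15 mm.
- keeper_end (a point): Flared free end of the keeper bar, at x = 24, y = -12 mm of the rail stand, 186 mm high. The bar (6 mm diameter) runs from y = 10 to the post at y = 170 mm, parallel to the rail at x = +13 mm, 182 mm high, on the far side of the rail from the robot. No hook can be put on below it, but a hanging hook slides along under it with 5 mm clearance.
- pointer: The mark: flat black pointer fixed to the keeper bar, 4 mm wide, sticking out horizontally to the far side (+x), wider (22 mm) at its outer end 63 mm from the rail's axis; top 16 mm above that axis. A thin black ring on the rail is in line with it. Origin: on the rail's axis in line with the pointer; axes as the rail stand. It lies at y = +40 to +95 mm of the stand.
- turntable: Inspection turntable, base fixed to the bench; its grey disc (180 mm diameter, top at 36 mm) turns freely about the vertical through the origin (centre of the underside). On the disc, 20 mm from the axis, a black cradle with 14 mm high walls around a slot 15 mm wide and 85 mm long takes the hanger's bottom bar.
- multimeter: Bystander: black multimeter lying flat, 160 x 80 x 45 mm; origin at the centre of its underside.
- enclosure: Bystander: open blue metal enclosure with a board in it, 100 x 150 x 45 mm; origin at the centre of its underside.
- spare_boards: Bystander: stack of three green circuit boards, 90 x 120 x 42 mm; origin at the centre of its underside.
Not all that is in view belongs to the job. There is more than one size of the hanger; the one meant has the size given above.

How it is judged (in metres and radians):
On the way:
1. the hook sits over the rail on its open stretch (x of hook_seat in the frame of rail_stand between -0.008 and 0.008 m and z of hook_seat in the frame of rail_stand between 0.162 and 0.179 m and y of hook_seat in the frame of rail_stand between -0.16 and 0 m), for 0.1 s.
At the end, for the whole second after the job is handed in: The hanger hangs on the rail by its hook, the hook's middle within 10 mm of the pointer along the rail and seated on it (within 6 mm across and in height), upright within 0.15 rad, square to the rail within 0.2 rad, at rest (below 0.03 m/s) (y of hook_seat in the frame of pointer between -0.01 and 0.01 m and x of hook_seat in the frame of pointer between -0.006 and 0.006 m and z of hook_seat in the frame of pointer between -0.006 and 0.006 m and contact force between hanger and rail_stand above 0.5 N and angle between hanger's own z axis and vertical below 0.15 rad and angle between the x axis of hanger and the x axis of rail_stand, either way round below 0.2 rad and linear speed of hanger below 0.03 m/s); the robot touches nothing.
It fails at once if the board hanger is tipped more than 0.7 rad from upright (angle between hanger's own z axis and vertical above 0.7 rad).
It fails at once if a bystander is moved more than 30 mm (distance of any of multimeter, enclosure, spare_boards from where it was at the start of the episode above 0.03 m).
It also fails if it takes over 48 s, if anything falls off the work surface, if the arm or the gripper's body presses on something with over 40 N, if the wrist force passes 120 N, or if a joint passes its speed limit or range.

## Working session

There is one attempt and no reset: what is moved stays moved. The work goes in short steps, Python scripts to look and compute and a shell command to move; the robot and the scene stay as the last step left them, time stands still between calls to the robot, and variables do not carry over. Pictures are saved under pics/ and viewed, and the job is handed in when it is done.

```bash
mkdir -p pics; ls; cat > h.py <<'E'
import numpy as np, cv2
from cell import *
def snap(n,fn):
    im,d=capture(n); cv2.imwrite('pics/%s.png'%fn,im); np.save('pics/%s_d.npy'%fn,d); 
    import json
    c=get_calibration(n); np.savez('pics/%s_c.npz'%fn,**{k:np.array(v) for k,v in c.items()})
    return im,d
def load(fn):
    c=np.load('pics/%s_c.npz'%fn); return cv2.imread('pics/%s.png'%fn),np.load('pics/%s_d.npy'%fn),c
def ray(c,u,v):
    p=cv2.undistortPoints(np.array([[[u,v]]],float),c['mtx'],c['distortion'])[0,0]
    T=np.linalg.inv(c['camera_from_world']); return T[:3,3],T[:3,:3]@np.array([p[0],p[1],1])
def atz(c,u,v,z):
    o,d=ray(c,u,v); return o+d*(z-o[2])/d[2]
def dep(c,d,u,v):
    o,r=ray(c,u,v); return o+r*d[int(v),int(u)]
def tri(obs):
    A=np.zeros((3,3));b=np.zeros(3)
    for c,u,v in obs:
        o,r=ray(c,u,v); r=r/np.linalg.norm(r); P=np.eye(3)-np.outer(r,r); A+=P;b+=P@o
    x=np.linalg.solve(A,b); res=[np.linalg.norm((np.eye(3)-np.outer(r/np.linalg.norm(r),r/np.linalg.norm(r)))@(x-o)) for o,r in [ray(*t) for t in obs]]
    return x,res
def proj(c,P):
    T=c['camera_from_world']; rv=cv2.Rodrigues(T[:3,:3])[0]
    return cv2.projectPoints(np.array(P,float).reshape(-1,3),rv,T[:3,3],c['mtx'],c['distortion'])[0].reshape(-1,2)
E
python3 - <<'E'
from h import *
print(observe())
for n in ('side','top','wrist'): snap(n,n+'0')
print(observe()['time_s'])
E
```

```text
pics
{'time_s': 0.0, 'joints': array([-8.41107739e+01,  3.05802174e+00,  9.24899997e+01,  1.92381612e-03,
        8.45679846e+01, -6.81884879e+00]), 'qd': array([-0.06504568,  0.12238303, -0.08937618, -0.00822383, -0.06431378,
        0.05445959]), 'joint_torque': array([ 8.17147593e-04, -3.93676043e+01, -3.70180678e+01, -1.05868410e-04,
        7.03051468e-03,  6.33809591e-06]), 'ee_pos': array([ 0.13743021, -0.60908559,  0.23007657]), 'orientation': array([-1.79885042e+02, -1.56747231e-02,  1.27078751e+01]), 'force': array([-0.10023135, -0.41989831, -0.26717857]), 'moment': array([-0.03260813, -0.00816057,  0.00718826]), 'grip_width': 0.08546499121223543}
0.15
```

View pics/side0.png

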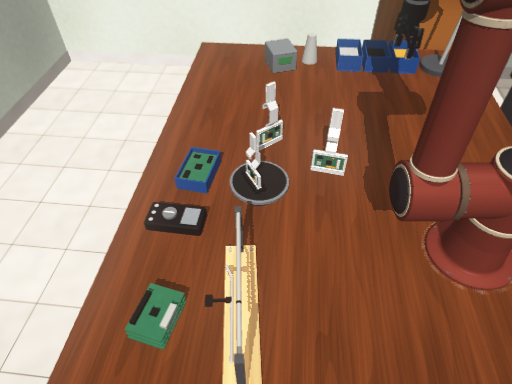

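View pics/top0.png

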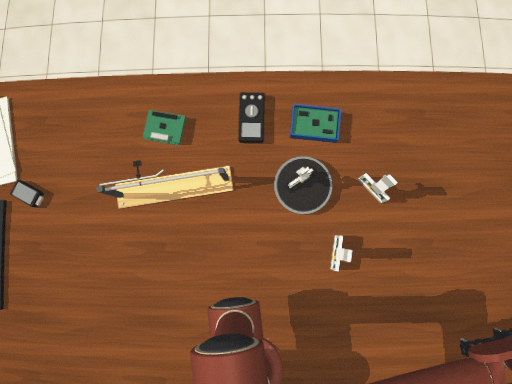

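View pics/wrist0.png

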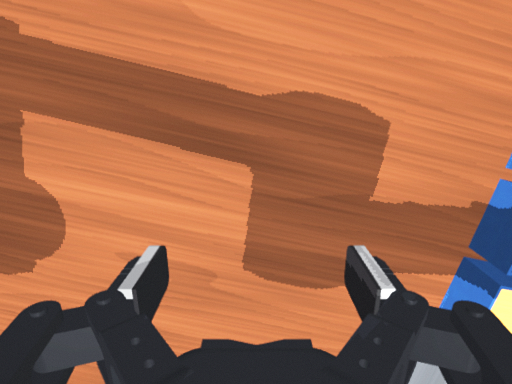

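The overview shows the turntable at top (303,185) with the hanger in its cradle. The rail stand runs from (118,195) to (232,180), with the pointer at (137,163), and there are two decoy hangers standing on the bench. I'll enlarge these areas.

```bash
python3 - <<'E'
from h import *
def crop(fn,x0,y0,w,h,s,o):
    im=cv2.imread('pics/%s.png'%fn)[y0:y0+h,x0:x0+w]
    cv2.imwrite('pics/%s.png'%o,cv2.resize(im,None,fx=s,fy=s,interpolation=cv2.INTER_CUBIC))
crop('top0',265,145,80,75,8,'c1')
crop('top0',90,150,150,65,5,'c2')
crop('side0',220,120,80,90,6,'c3')
crop('side0',195,200,80,184,3,'c4')
_,d,c=load('top0')
for z in (0.036,):
    print(atz(c,303,185,z))
for u,v in [(306,173),(300,178),(137,163),(118,186),(224,173),(303,205),(345,256)]: print(u,v,dep(c,d,u,v))
T=np.linalg.inv(c['camera_from_world']);print(T)
_,d,c=load('side0');T=np.linalg.inv(c['camera_from_world']);print(T)
E
```

```text
[ 0.5655996  -0.17843886  0.036     ]
306 173 [ 0.58319178 -0.17577069  0.16565963]
300 178 [ 0.57746349 -0.16368877  0.10756494]
137 163 [0.61486482 0.29333438 0.18390939]
118 186 [0.5523526  0.34958666 0.1735426 ]
224 173 [0.58754025 0.05270808 0.15594755]
303 205 [ 0.50408289 -0.17705733  0.03622146]
345 256 [ 0.35542959 -0.27015386  0.20449637]
[[-0.01007073 -0.99282815  0.11912536  0.40768592]
 [-0.99979773  0.01207157  0.01608642 -0.06088554]
 [-0.01740909 -0.11893926 -0.9927489   1.33090403]
 [ 0.          0.          0.          1.        ]]
[[-0.99264189 -0.07247735  0.09700057  0.48416164]
 [-0.11949498  0.71581645 -0.6879882   0.62086944]
 [-0.01957104 -0.69451699 -0.71921007  0.83962428]
 [ 0.          0.          0.          1.        ]]
```

View pics/c1.png

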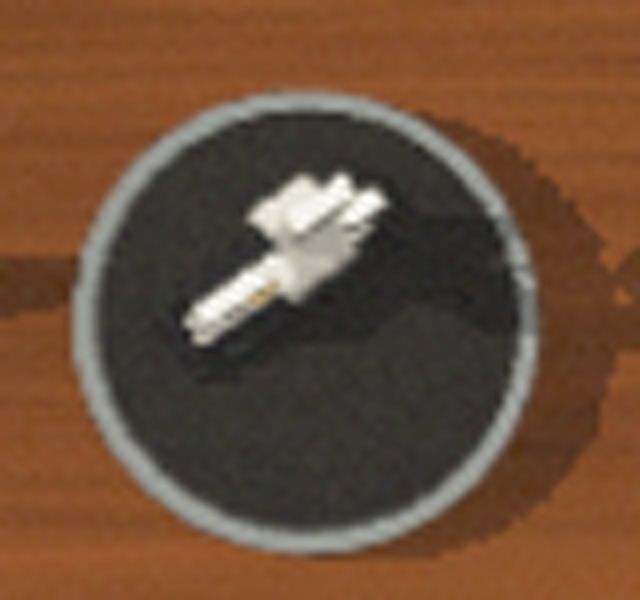

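View pics/c2.png

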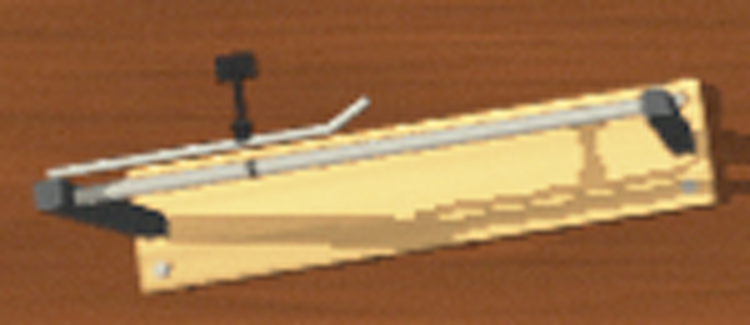

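View pics/c3.png

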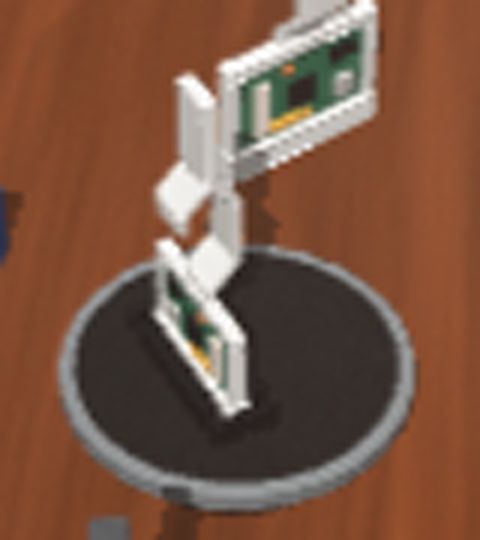

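View pics/c4.png

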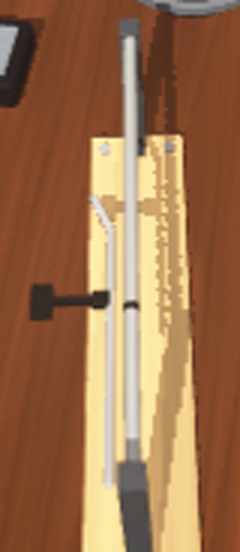

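```bash
python3 - <<'E'
from h import *
ct=load('top0')[2]; cs=load('side0')[2]
T=lambda x,y:(ct,90+x/5,150+y/5); S=lambda x,y:(cs,195+x/3,200+y/3)
lo,r1=tri([T(656,100),S(130,26)]); ring,r2=tri([T(252,167),S(131,304)])
print('lowpost',lo,r1,'ring',ring,r2)
hi=atz(ct,100,188.6,.194); print('hi',hi)
lo2=atz(ct,221.4,170.2,.178); print('lo@.178',lo2)
print('ring@.17',atz(ct,140.4,183.4,.175))
pt,r=tri([T(236,66),S(42,302)]); print('ptr',pt,r)
yv=(hi-lo2)[:2]; print('len',np.linalg.norm(yv),'yaw',np.degrees(np.arctan2(-yv[0],yv[1])))
# tab depth points top
d=load('top0')[1]
P=[]
for v in range(160,190):
    for u in range(288,318):
        p=dep(ct,d,u,v)
        if p[2]>.06: P.append((u,v,*np.round(p,3)))
for p in P: 
    if p[4]>.15: print(p)
q=np.array([p[2:] for p in P if p[4]<.12]); print(len(q), q.mean(0))
E
```

```text
lowpost [0.59063495 0.05858526 0.17504458] [np.float64(0.002427846517509328), np.float64(0.0024278465175093453)] ring [0.55762312 0.28594794 0.17119829] [np.float64(0.0015357768379647828), np.float64(0.0015357768379647325)]
hi [0.54319089 0.39377038 0.194     ]
lo@.178 [0.59205491 0.05775649 0.178     ]
ring@.17 [0.55867466 0.28482266 0.175     ]
ptr [0.61334658 0.29432273 0.17835584] [np.float64(0.0019133093096376714), np.float64(0.0019133093096376638)]
len 0.3395482689091402 yaw 8.274101951386667
(302, 167, np.float64(0.602), np.float64(-0.166), np.float64(0.153))
(303, 167, np.float64(0.601), np.float64(-0.168), np.float64(0.161))
(307, 167, np.float64(0.591), np.float64(-0.174), np.float64(0.218))
(301, 168, np.float64(0.599), np.float64(-0.163), np.float64(0.156))
(302, 168, np.float64(0.599), np.float64(-0.166), np.float64(0.157))
(303, 168, np.float64(0.598), np.float64(-0.168), np.float64(0.16))
(304, 168, np.float64(0.598), np.float64(-0.171), np.float64(0.164))
(305, 168, np.float64(0.589), np.float64(-0.169), np.float64(0.215))
(306, 168, np.float64(0.589), np.float64(-0.1
[... 6651 characters left out ...]
), np.float64(-0.165), np.float64(0.163))
(303, 178, np.float64(0.57), np.float64(-0.168), np.float64(0.16))
(304, 178, np.float64(0.571), np.float64(-0.171), np.float64(0.156))
(305, 178, np.float64(0.571), np.float64(-0.174), np.float64(0.156))
(301, 179, np.float64(0.568), np.float64(-0.162), np.float64(0.157))
(302, 179, np.float64(0.568), np.float64(-0.165), np.float64(0.157))
(303, 179, np.float64(0.567), np.float64(-0.168), np.float64(0.16))
(304, 179, np.float64(0.568), np.float64(-0.171), np.float64(0.155))
(302, 180, np.float64(0.565), np.float64(-0.165), np.float64(0.157))
(313, 182, np.float64(0.408), np.float64(-0.061), np.float64(1.331))
65 [ 0.57707692 -0.15869231  0.09541538]
```

The tab top sits at about (0.583, -0.167, 0.216), hanger yaw about 34°, standing 180 mm above the disc, so it is the right size. The rail yaw is about 8.3° with the pointer at stand y of about +60 mm. Next I need the wrist camera's offset and the first move.

```bash
cat >> h.py <<'E'
from scipy.spatial.transform import Rotation as Ro
def toolR(o): return Ro.from_euler('xyz',o,degrees=True).as_matrix()
def plan(p,yaw):
    s=observe(); R=toolR(s['orientation']); Rt=toolR([180,0,yaw])
    sh=R.T@(np.array(p)-s['ee_pos'])*1000; rv=Ro.from_matrix(R.T@Rt).as_rotvec()
    print('t',s['time_s'],'tcp',np.round(s['ee_pos'],4),np.round(s['orientation'],2),'F',np.round(s['force'],2),'w',round(s['grip_width']*1000,1))
    print('shift',np.round(sh,1),'rot',np.round(rv,3))
E
python3 - <<'E'
from h import *
s=observe();c=get_calibration('wrist');T=np.linalg.inv(c['camera_from_world'])
R=toolR(s['orientation']);print(R.T@(T[:3,3]-s['ee_pos']));print(np.round(R.T@T[:3,:3],3))
plan([.50,-.20,.33],124)
E
```

```text
[ 7.46630706e-02 -4.18620125e-05 -1.43078808e-01]
[[ 0.001 -0.955 -0.296]
 [ 1.     0.001 -0.001]
 [ 0.001 -0.296  0.955]]
t 0.15 tcp [ 0.1375 -0.6092  0.2304] [-1.7991e+02 -1.0000e-02  1.2710e+01] F [ 0.85  0.39 -0.27] w 85.8
shift [ 443.7 -319.6  -99.1] rot [-1.000e-03 -2.000e-03 -1.942e+00]
```

```bash
python3 -m crank '[[40,-25,-50,0,0,-0.12],[80,-50,-99,0,0,-0.24],[120,-75,-99,0,0,-0.36],[160,-100,-99,0,0,-0.48],[195,-122,-99,0,0,-0.6],[230,-144,-99,0,0,-0.72],[265,-166,-99,0,0,-0.84],[300,-188,-99,0,0,-0.96]]' 50
python3 - <<'E'
from h import *
plan([.583,-.167,.32],124)
E
```

```text
time_s: 0.82
ee_pos: [0.3529, -0.3953, 0.3294]
orientation: [180.0, 0.0, 68.0]
force: [0.3, 0.1, 0.5]
grip_width: 0.05
t 0.8167 tcp [ 0.3529 -0.3953  0.3294] [1.7997e+02 2.0000e-02 6.8030e+01] F [0.34 0.05 0.46] w 50.0
shift [297.8 127.9   9.4] rot [ 0.     0.001 -0.977]
```

```bash
python3 -m crank '[[35,15,2,0,0,-0.12],[70,30,4,0,0,-0.24],[105,45,6,0,0,-0.36],[140,60,8,0,0,-0.48],[175,75,9,0,0,-0.6],[205,88,9,0,0,-0.72],[230,100,9,0,0,-0.84],[250,108,9,0,0,-0.97]]'
python3 -m crank '[[0,0,0,0,0,0],[0,0,0,0,0,0]]'
python3 - <<'E'
from h import *
plan([.583,-.167,.32],124)
E
```

```text
time_s: 1.48
ee_pos: [0.548, -0.2045, 0.3196]
orientation: [-180.0, -0.0, 123.4]
force: [-0.3, 0.0, 0.6]
grip_width: 0.05
time_s: 1.65
ee_pos: [0.5469, -0.2058, 0.3195]
orientation: [-179.9, -0.0, 123.0]
force: [0.1, -0.4, 0.4]
grip_width: 0.0499
t 1.65 tcp [ 0.5469 -0.2058  0.3195] [-1.7994e+02 -5.0000e-02  1.2303e+02] F [ 0.08 -0.39  0.39] w 49.9
shift [12.8 51.4 -0.5] rot [-0.001 -0.001 -0.017]
```

```bash
python3 - <<'E'
from h import *
snap('wrist','w1')
E
python3 -m crank '[[6,25,0,0,0,0],[12,45,0,0,0,-0.01],[12,51,0,0,0,-0.01],[12,51,0,0,0,-0.01],[12,51,0,0,0,-0.01]]'
python3 - <<'E'
from h import *
snap('wrist','w2')
E
```

```text
time_s: 2.12
ee_pos: [0.5823, -0.1697, 0.32]
orientation: [-180.0, 0.0, 123.5]
force: [-0.1, 0.6, -0.3]
grip_width: 0.0499
```

View pics/w1.png

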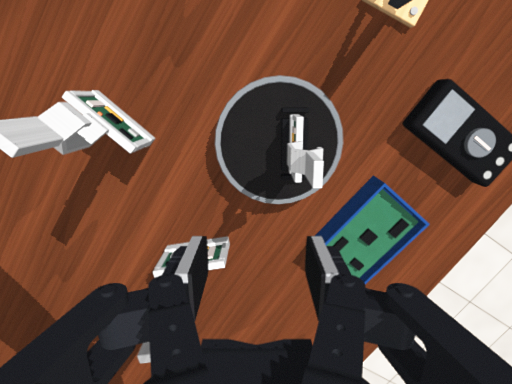

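View pics/w2.png

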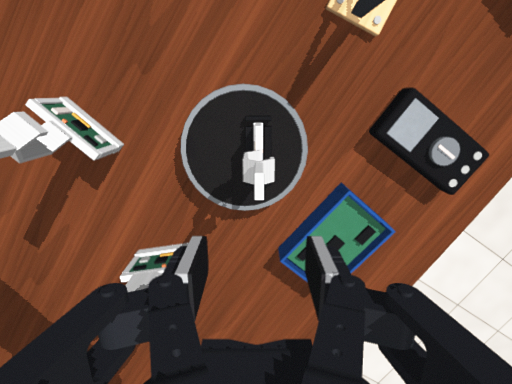

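```bash
python3 - <<'E'
import cv2
a=cv2.imread('pics/w1.png')[95:215,245:345];b=cv2.imread('pics/w2.png')[95:215,205:305]
import numpy as np
cv2.imwrite('pics/c5.png',np.hstack([cv2.resize(x,None,fx=4,fy=4,interpolation=cv2.INTER_CUBIC) for x in (a,b)]))
E
```

```text
(no output)
```

View pics/c5.png

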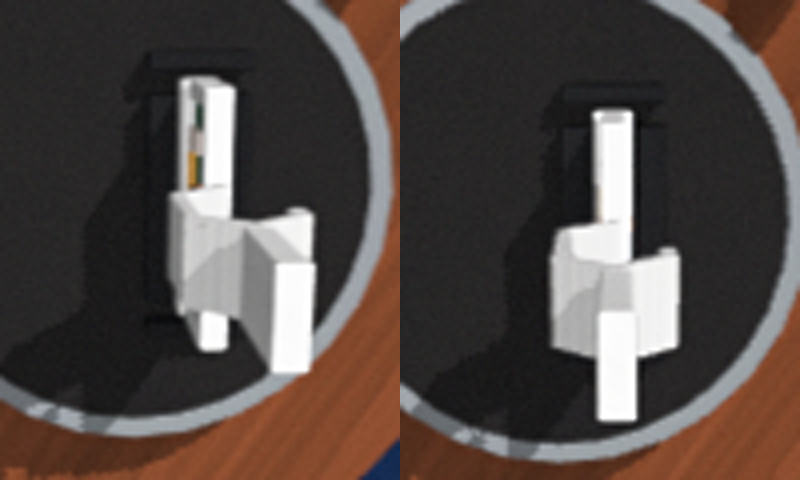

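The crops show the tab's top face clearly, centred near (318,174) in w1 and (259,186) in w2. The hook bends either side of it, with the free tip to the right (+x).

```bash
python3 - <<'E'
from h import *
c1=load('w1')[2];c2=load('w2')[2]
A=[(275,262),(313,262),(310,373),(273,373)];B=[(198,312),(236,312),(236,420),(198,420)]
Q=[]
for a,b in zip(A,B):
    x,r=tri([(c1,245+a[0]/4,95+a[1]/4),(c2,205+b[0]/4,95+b[1]/4)]);Q.append(x);print(np.round(x,4),np.round(r,4))
Q=np.array(Q);print('c',Q.mean(0)); yv=(Q[0]+Q[1]-Q[2]-Q[3])/2; xv=(Q[1]+Q[2]-Q[0]-Q[3])/2
print(np.linalg.norm(yv),np.linalg.norm(xv),'yaw',np.degrees(np.arctan2(-yv[0],yv[1])),np.degrees(np.arctan2(xv[1],xv[0])))
d=load('w2')[1]
for u,v in [(259,180),(259,190),(259,197),(259,130),(160,262),(30,130)]: print(dep(c2,d,u,v))
plan([*Q.mean(0)[:2],.2],123.5)
E
```

```text
[ 0.5726 -0.1593  0.2099] [0.0001 0.0001]
[ 0.5794 -0.155   0.2095] [0.0001 0.0001]
[ 0.5926 -0.1746  0.2118] [0.0002 0.0002]
[ 0.5854 -0.1787  0.2133] [0.0002 0.0002]
c [ 0.58252845 -0.16689736  0.21112184]
0.023626291362959437 0.008250715918567273 yaw 33.67946712766921 31.248394440024512
[ 0.57822045 -0.16097248  0.21576646]
[ 0.58292365 -0.1680468   0.21665926]
[ 0.5863652  -0.17321349  0.21669638]
[ 0.56288215 -0.13605519  0.09612845]
[ 0.54959488 -0.38909787  0.05057061]
[ 0.36620773 -0.25723681  0.15807731]
t 2.1667 tcp [ 0.5822 -0.1698  0.3201] [-1.7996e+02  1.0000e-02  1.2347e+02] F [ 0.23  0.45 -0.57] w 49.9
shift [  2.3   2.  120.1] rot [-0.001  0.    -0.001]
```

```bash
python3 -m crank '[[2,2,35,0,0,0],[2,2,70,0,0,0],[2,2,100,0,0,0],[2,2,120,0,0,0],[2,2,130,0,0,0],[2,2,135,0,0,0],[2,2,135,0,0,0],[2,2,135,0,0,0]]' 30
python3 -m crank '[[0,0,0,0,0,0],[0,0,0,0,0,0],[0,0,0,0,0,0],[0,0,0,0,0,0]]' 0 40
python3 -m crank '[[0,0,0,0,0,0],[0,0,0,0,0,0],[0,0,0,0,0,0],[0,0,0,0,0,0]]'
python3 - <<'E'
from h import *
plan([.583,-.167,.184],123.5); snap('side','s1'); snap('wrist','w3')
E
```

```text
time_s: 2.83
ee_pos: [0.5841, -0.1667, 0.1869]
orientation: [179.9, 0.1, 123.5]
force: [0.1, -0.9, 0.4]
grip_width: 0.0297
time_s: 3.17
ee_pos: [0.5846, -0.1665, 0.1875]
orientation: [179.9, 0.2, 123.6]
force: [-0.2, -0.6, 5.4]
grip_width: 0.0071
time_s: 3.5
ee_pos: [0.5846, -0.1665, 0.1874]
orientation: [179.9, 0.2, 123.6]
force: [-1.3, -1.3, 6.3]
grip_width: 0.0072
t 3.5 tcp [ 0.5846 -0.1665  0.1874] [179.9    0.19 123.58] F [-1.29 -1.34  6.27] w 7.2
shift [ 0.5 -1.6  3.4] rot [0.002 0.003 0.001]
```

```bash
python3 - <<'E'
import cv2
a=cv2.imread('pics/s1.png')[60:210,200:330]
cv2.imwrite('pics/c6.png',cv2.resize(a,None,fx=4,fy=4,interpolation=cv2.INTER_CUBIC))
E
```

```text
(no output)
```

View pics/c6.png

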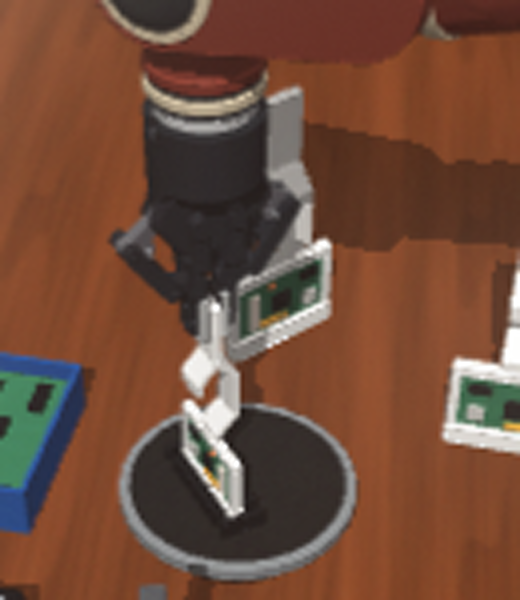

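View pics/w3.png

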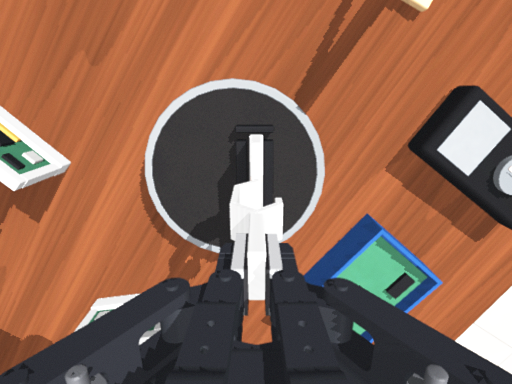

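The grip is good: opening 7.2 mm and the tips about 151 mm above the hanger origin. Now I'll lift.

```bash
python3 -m crank '[[0,0,-4,0,0,0],[0,0,-12,0,0,0],[0,0,-24,0,0,0],[0,0,-38,0,0,0],[0,0,-50,0,0,0],[0,0,-58,0,0,0],[0,0,-60,0,0,0],[0,0,-60,0,0,0]]' 0 60
python3 - <<'E'
from h import *
plan([.51,-.05,.2475],112); snap('wrist','w4'); snap('side','s2')
a=cv2.imread('pics/s2.png')[60:210,200:330]; b=cv2.imread('pics/w4.png')
cv2.imwrite('pics/c7.png',np.hstack([cv2.resize(a,None,fx=2.56,fy=2.56)[:384],b])[:, :800])
E
```

```text
time_s: 4.27
ee_pos: [0.5841, -0.1662, 0.2467]
orientation: [179.9, 0.1, 123.6]
force: [-0.3, 0.3, -3.5]
grip_width: 0.0069
t 4.2667 tcp [ 0.5841 -0.1662  0.2467] [1.7992e+02 1.1000e-01 1.2358e+02] F [-0.35  0.31 -3.48] w 6.9
shift [137.7   2.5  -1. ] rot [0.002 0.002 0.202]
```

View pics/c7.png

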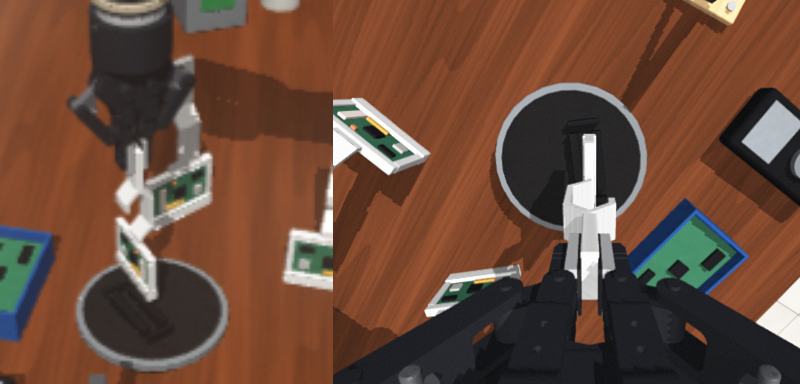

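The hanger is out of the cradle and upright. Moving to wp1.

```bash
python3 -m crank '[[6,0,0,0,0,0.02],[20,1,0,0,0,0.05],[40,1,0,0,0,0.08],[62,2,0,0,0,0.11],[84,2,0,0,0,0.14],[106,2,0,0,0,0.17],[124,2,0,0,0,0.19],[138,2,0,0,0,0.2]]'
python3 - <<'E'
from h import *
plan([.514,.142,.2475],98.3)
E
```

```text
time_s: 5.03
ee_pos: [0.5074, -0.0485, 0.2439]
orientation: [-179.9, -0.1, 112.1]
force: [-0.0, 0.5, -2.1]
grip_width: 0.0071
t 5.0333 tcp [ 0.5074 -0.0485  0.2439] [-1.799e+02 -9.000e-02  1.121e+02] F [-0.04  0.51 -2.1 ] w 7.1
shift [174.1  77.8  -3.5] rot [-0.002 -0.001  0.241]
```

```bash
python3 -m crank '[[18,8,0,0,0,0.03],[40,18,0,0,0,0.06],[64,29,0,0,0,0.09],[88,39,0,0,0,0.12],[112,50,0,0,0,0.16],[134,60,0,0,0,0.19],[152,68,0,0,0,0.21],[164,73,0,0,0,0.23]]'
python3 -m crank '[[6,3,0,0,0,0.01],[9,4,0,0,0,0.01],[10,5,0,0,0,0.01],[10,5,0,0,0,0.01],[10,5,0,0,0,0.01],[10,5,0,0,0,0.01]]'
python3 - <<'E'
from h import *
for n in ('side','top','wrist'): snap(n,n+'5')
plan([.514,.142,.2475],98.3)
a=cv2.imread('pics/side5.png')[100:384,150:300]; b=cv2.imread('pics/top5.png')[130:230,80:280]
cv2.imwrite('pics/c8.png',cv2.resize(a,None,fx=2,fy=2,interpolation=cv2.INTER_CUBIC))
cv2.imwrite('pics/c9.png',cv2.resize(b,None,fx=4,fy=4,interpolation=cv2.INTER_CUBIC))
E
```

```text
time_s: 5.7
ee_pos: [0.5139, 0.1314, 0.2439]
orientation: [-179.9, -0.0, 99.0]
force: [0.0, 0.4, -2.2]
grip_width: 0.007
time_s: 6.2
ee_pos: [0.5182, 0.1395, 0.2451]
orientation: [-180.0, 0.0, 98.3]
force: [0.1, -0.9, -2.8]
grip_width: 0.0069
t 6.35 tcp [0.5182 0.1397 0.2452] [179.99   0.    98.32] F [ 0.54  0.6  -2.48] w 7.0
shift [ 2.8 -3.8 -2.3] rot [0. 0. 0.]
```

View pics/c8.png

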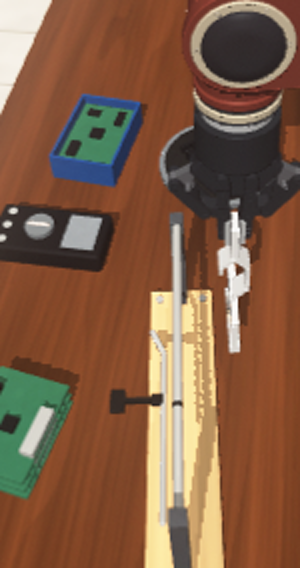

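View pics/c9.png

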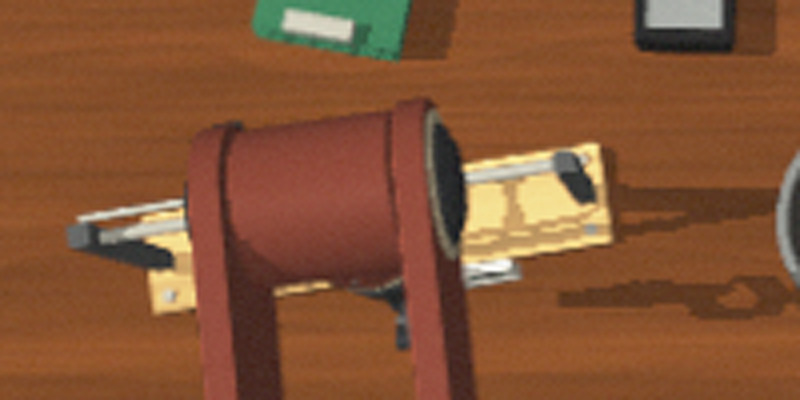

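View pics/wrist5.png

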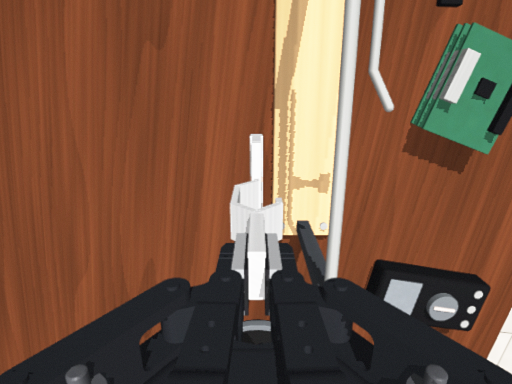

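The wrist view shows the rail running from (351,20) to (333,275), to the right of the gripped tab. The keeper's flare ends at (388,105). I'll measure the rail relative to the tool.

```bash
python3 - <<'E'
from h import *
im,d,c=load('wrist5')
cv2.imwrite('pics/c10.png',cv2.resize(im[0:290,220:420],None,fx=2,fy=2,interpolation=cv2.INTER_CUBIC))
s=observe();R=toolR(s['orientation'])
g=cv2.cvtColor(im,cv2.COLOR_BGR2HSV)
for v in (10,60,110,160,200,240):
    row=im[v].astype(int); m=[u for u in range(325,368) if g[v,u,1]<40 and g[v,u,2]>110]
    if m:
        u=(min(m)+max(m))/2; p=atz(c,u,v,.170); q=R.T@(p-s['ee_pos'])
        print(v,min(m),max(m),np.round(p,4),'tool',np.round(q*1000,1), 'depth', np.round(dep(c,d,u,v),4))
lo=np.array([.592,.0578]);ce=np.array([.5676,.2258])
E
```

```text
10 345 359 [0.5591 0.2772 0.17  ] tool [130.1  60.4  75.2] depth [0.5578 0.2757 0.1753]
60 341 355 [0.5633 0.2473 0.17  ] tool [100.   60.2  75.2] depth [0.5617 0.2465 0.1759]
110 338 351 [0.5682 0.2153 0.17  ] tool [67.5 60.4 75.2] depth [0.5667 0.2152 0.1753]
160 335 347 [0.5736 0.1804 0.17  ] tool [32.2 60.7 75.2] depth [0.5722 0.1811 0.1747]
200 331 343 [0.5776 0.1499 0.17  ] tool [ 1.5 60.2 75.2] depth [0.5759 0.1514 0.1752]
240 328 340 [0.5827 0.1169 0.17  ] tool [-31.9  60.6  75.2] depth [0.5807 0.1195 0.1757]
```

View pics/c10.png

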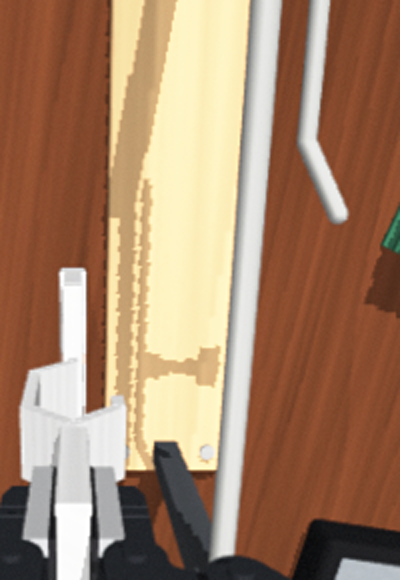

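```bash
python3 -m crank '[[0,2,4,0,0,0],[0,7,8,0,0,0],[0,16,8.5,0,0,0],[0,26,8.5,0,0,0],[0,36,8.5,0,0,0],[0,46,8.5,0,0,0],[0,54,8.5,0,0,0],[0,58,8.5,0,0,0]]'
python3 -m crank '[[0,2,0,0,0,0],[0,2,0,0,0,0],[0,2,0,0,0,0]]'
python3 - <<'E'
from h import *
for n in ('side','wrist'): snap(n,n+'6')
plan([.578,.15,.2365],98.3)
a=cv2.imread('pics/side6.png')[180:330,180:290]
cv2.imwrite('pics/c11.png',cv2.resize(a,None,fx=4,fy=4,interpolation=cv2.INTER_CUBIC))
E
```

```text
time_s: 7.02
ee_pos: [0.5769, 0.1488, 0.2366]
orientation: [180.0, 0.0, 98.4]
force: [-0.5, 0.9, -2.7]
grip_width: 0.0072
time_s: 7.27
ee_pos: [0.5773, 0.149, 0.2366]
orientation: [-180.0, -0.0, 98.4]
force: [0.4, -0.4, -3.4]
grip_width: 0.0069
t 7.3667 tcp [0.5772 0.1489 0.2367] [-179.99   -0.     98.37] F [-1.06  1.95 -2.35] w 7.2
shift [0.9 1.  0.2] rot [-0.    -0.     0.001]
```

View pics/c11.png

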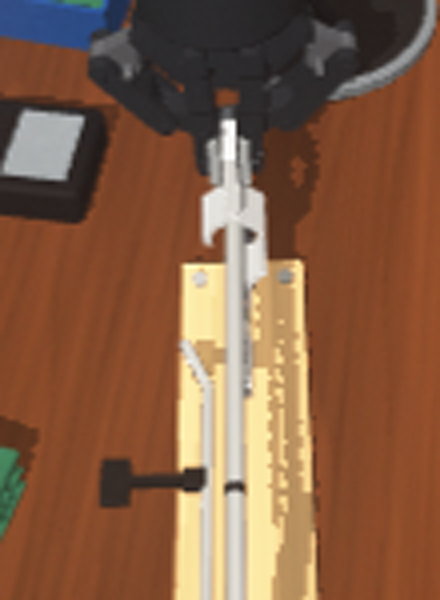

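View pics/wrist6.png

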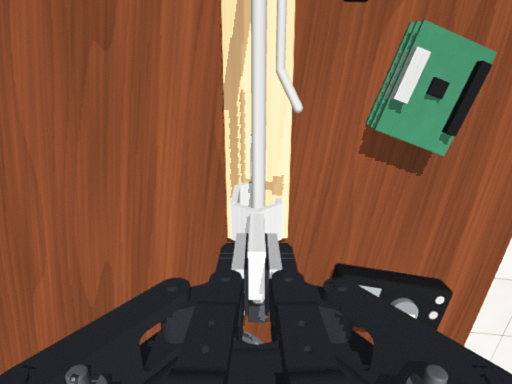

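The rail (columns 252–266) passes through the mouth under the hook peak, between the two legs. Lowering now.

```bash
python3 -m crank '[[0,0.5,4,0,0,0],[0,0.5,11,0,0,0],[0,0.5,19,0,0,0],[0,0.5,26,0,0,0],[0,0.5,31,0,0,0],[0,0.5,34,0,0,0],[0,0.5,35,0,0,0],[0,0.5,35,0,0,0]]'
python3 -m crank '[[0,0,1,0,0,0],[0,0,2,0,0,0],[0,0,2,0,0,0],[0,0,2,0,0,0]]'
python3 - <<'E'
from h import *
for n in ('side','wrist'): snap(n,n+'7')
plan([.578,.15,.1995],98.3); print(observe()['force'])
a=cv2.imread('pics/side7.png')[180:330,180:290];b=cv2.imread('pics/wrist7.png')[100:300,180:340]
cv2.imwrite('pics/c12.png',np.hstack([cv2.resize(a,None,fx=3.5,fy=3.5,interpolation=cv2.INTER_CUBIC)[:500],cv2.resize(b,None,fx=2.5,fy=2.5,interpolation=cv2.INTER_CUBIC)]))
E
```

```text
time_s: 8.03
ee_pos: [0.5778, 0.149, 0.2013]
orientation: [-180.0, 0.0, 98.4]
force: [-0.1, -1.3, -2.2]
grip_width: 0.0069
time_s: 8.37
ee_pos: [0.5781, 0.149, 0.1999]
orientation: [180.0, 0.0, 98.4]
force: [0.6, 0.6, -3.0]
grip_width: 0.0072
t 8.4667 tcp [0.5781 0.1491 0.1999] [179.98  -0.    98.37] F [ 0.45  0.52 -2.36] w 6.9
shift [0.9 0.1 0.4] rot [ 0.    -0.     0.001]
[ 0.45413641  0.51841259 -2.36307416]
```

View pics/c12.png

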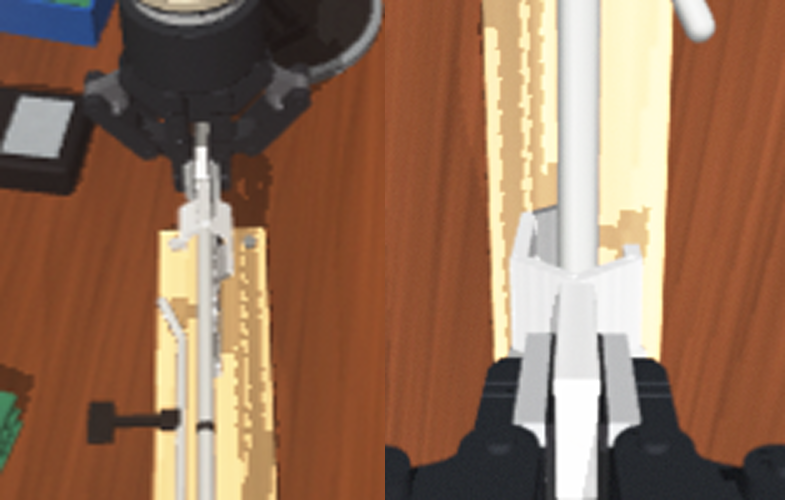

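The hook is over the rail but still just carried: force z is about −2.4 N, which is the hanger's weight. I'll lower further to find contact.

```bash
python3 -m crank '[[0,0,1,0,0,0],[0,0,1,0,0,0],[0,0,2,0,0,0],[0,0,2,0,0,0]]'
python3 - <<'E'
from h import *
for n in ('side',): 
  for i in range(3): snap(n,n+'8'); print(observe()['force'],observe()['ee_pos'],observe()['joint_torque'][:3])
E
```

```text
time_s: 8.8
ee_pos: [0.5786, 0.1491, 0.1993]
orientation: [179.9, 0.0, 98.4]
force: [-1.3, 0.1, 4.8]
grip_width: 0.007
[-1.49813163 -0.13229667  5.0084838 ] [0.57853732 0.14909585 0.1992671 ] [ -0.09054595 -33.76641512 -34.10762429]
[-1.74624775 -1.12292139  6.19649269] [0.57855641 0.14907719 0.19927023] [ -0.08986303 -33.60566497 -33.96675825]
[-1.64538852 -0.80836877  4.21825687] [0.5785556  0.14909404 0.19929511] [ -0.09157842 -33.62056732 -33.96896482]
```

Contact found at TCP z of about 0.1993, with the force now +5 N. I'll relieve it slightly and slide along the tool's x.

```bash
python3 -m crank '[[0,0,-1.2,0,0,0],[4,0,-1.2,0,0,0],[12,0,-1.2,0,0,0],[22,0,-1.2,0,0,0],[32,0,-1.2,0,0,0],[42,0,-1.2,0,0,0],[50,0,-1.2,0,0,0],[55,0,-1.2,0,0,0]]'
python3 -m crank '[[5,0,0,0,0,0],[10,0,0,0,0,0],[18,0,0,0,0,0],[26,0,0,0,0,0],[34,0,0,0,0,0],[40,0,0,0,0,0],[44,0,0,0,0,0],[45,0,0,0,0,0]]'
python3 - <<'E'
from h import *
for n in ('side','wrist','top'): snap(n,n+'9')
plan([.578,.15,.1995],98.3)
a=cv2.imread('pics/side9.png')[200:350,180:290];b=cv2.imread('pics/wrist9.png')[100:300,180:340]
cv2.imwrite('pics/c13.png',np.hstack([cv2.resize(a,None,fx=3.5,fy=3.5,interpolation=cv2.INTER_CUBIC)[:500],cv2.resize(b,None,fx=2.5,fy=2.5,interpolation=cv2.INTER_CUBIC)]))
E
```

```text
time_s: 9.62
ee_pos: [0.5704, 0.204, 0.1993]
orientation: [179.9, 0.1, 98.4]
force: [2.4, -4.8, 3.9]
grip_width: 0.0067
time_s: 10.28
ee_pos: [0.5639, 0.2483, 0.1993]
orientation: [179.9, 0.1, 98.4]
force: [3.2, -5.7, 3.5]
grip_width: 0.0069
t 10.4333 tcp [0.5639 0.2482 0.1993] [ 1.7991e+02 -1.0000e-02  9.8370e+01] F [ 3.18 -2.58  4.6 ] w 6.9
shift [-99.2  -0.4  -0.2] rot [ 0.002 -0.     0.001]
```

View pics/c13.png

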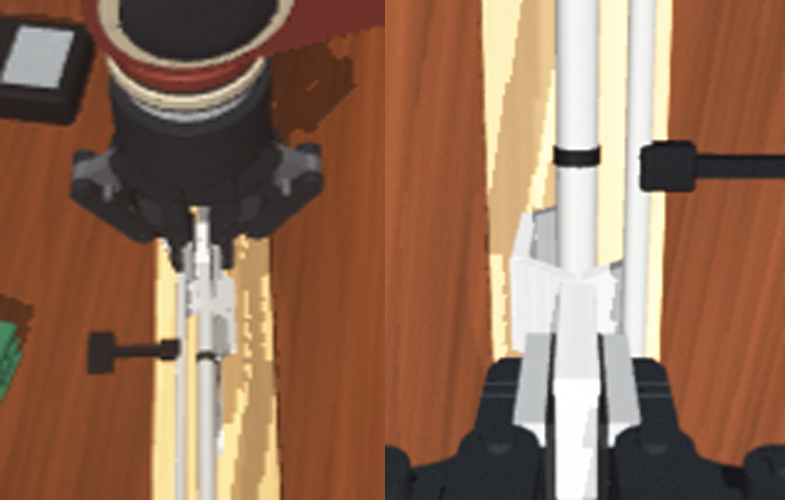

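The ring is visible at wrist pixel (257,162), with the pointer beside it at rows about 155–176. I'll measure the remaining distance.

```bash
python3 - <<'E'
from h import *
im,d,c=load('wrist9'); s=observe();R=toolR(s['orientation'])
f=lambda u,v,z:np.round(R.T@(atz(c,u,v,z)-s['ee_pos'])*1000,1)
print('ring',f(256.8,162.4,.1755))
# pointer bar along its length, z .186
for u in (320,350,380):
    g=im[:,u].sum(1); rows=[v for v in range(140,190) if g[v]<150]; print(u,rows[0],rows[-1],f(u,(rows[0]+rows[-1])/2,.186))
# ring rows
col=im[:,257].sum(1); print([v for v in range(140,200) if col[v]<250])
# hook front edge (y=+12 edge) at peak z ~ .180 : pixel row ~ 208
for v in (204,206,208,210): print(v,f(256.8,v,.180))
ct=load('top9')[2]
E
```

```text
ring [41.  -0.6 23.8]
320 162 170 [41.3 32.4 13.4]
350 146 186 [41.3 48.3 13.4]Traceback (most recent call last):
  File "<stdin>", line 7, in <module>
IndexError: list index out of range
```

```bash
python3 - <<'E'
import cv2
b=cv2.imread('pics/wrist9.png')[140:300,216:296]
cv2.imwrite('pics/c14.png',cv2.resize(b,None,fx=3.75,fy=3.75,interpolation=cv2.INTER_CUBIC))
E
```

```text
(no output)
```

View pics/c14.png

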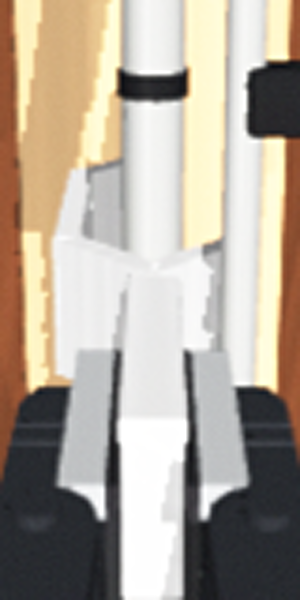

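```bash
python3 - <<'E'
from h import *
im,d,c=load('wrist9'); s=observe();R=toolR(s['orientation'])
f=lambda u,v,z:np.round(R.T@(atz(c,u,v,z)-s['ee_pos'])*1000,1)
print('hook front',f(257.3,210.7,.182),f(257.3,210.7,.178)); print('tab front',f(257,250.7,.228))
E
```

```text
hook front [14.8 -0.3 17.3] [13.3 -0.3 21.3]
tab front [ 14.4  -0.6 -28.7]
```

The hook's middle is about 2–2.5 mm ahead of the TCP, so about 39 mm remain.

```bash
python3 -m crank '[[3,0,0,0,0,0],[8,0,0,0,0,0],[15,0,0,0,0,0],[22,0,0,0,0,0],[29,0,0,0,0,0],[35,0,0,0,0,0],[38.5,0,0,0,0,0],[39.5,0,0,0,0,0]]'
python3 -m crank '[[0,0,0,0,0,0],[0,0,0,0,0,0]]'
python3 - <<'E'
from h import *
for n in ('side','wrist'): snap(n,n+'10')
plan([.578,.15,.1995],98.3)
a=cv2.imread('pics/side10.png')[200:350,180:290];b=cv2.imread('pics/wrist10.png')[140:300,216:376]
cv2.imwrite('pics/c15.png',np.hstack([cv2.resize(a,None,fx=3.5,fy=3.5,interpolation=cv2.INTER_CUBIC)[:400],cv2.resize(b,None,fx=2.5,fy=2.5,interpolation=cv2.INTER_CUBIC)]))
E
```

```text
time_s: 11.1
ee_pos: [0.5582, 0.287, 0.1993]
orientation: [179.9, 0.1, 98.4]
force: [2.5, -5.0, 4.2]
grip_width: 0.0067
time_s: 11.27
ee_pos: [0.5582, 0.287, 0.1993]
orientation: [179.9, 0.0, 98.4]
force: [2.7, -2.4, 3.9]
grip_width: 0.0071
t 11.3667 tcp [0.5583 0.287  0.1993] [179.91   0.    98.35] F [ 4.02 -3.4   2.79] w 6.8
shift [-1.384e+02 -4.000e-01 -1.000e-01] rot [0.002 0.    0.001]
```

View pics/c15.png

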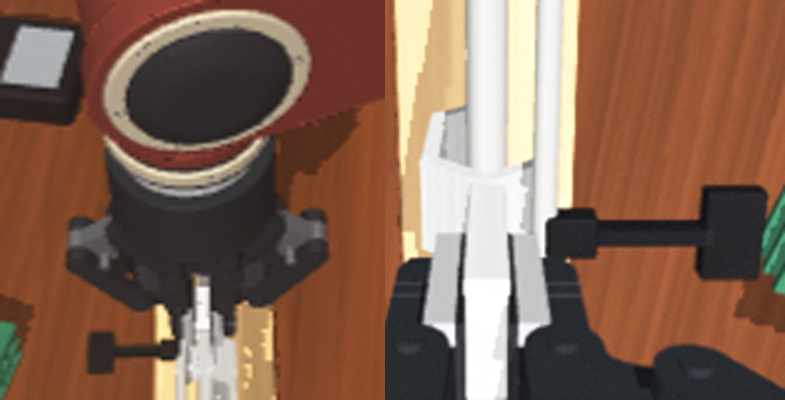

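```bash
python3 - <<'E'
from h import *
im,d,c=load('wrist10'); s=observe();R=toolR(s['orientation'])
f=lambda u,v,z:np.round(R.T@(atz(c,u,v,z)-s['ee_pos'])*1000,1)
print('ptr',f(322,233.2,.186)); print('hook front',f(258,209.5,.182)); 
for u in (310,322,335,350,358):
    g=im[:,u].sum(1); rows=[v for v in range(205,265) if g[v]<170]; print(u,rows[0],rows[-1],f(u,(rows[0]+rows[-1])/2,.186))
cv2.imwrite('pics/c16.png',cv2.resize(im[190:270,225:305],None,fx=7,fy=7,interpolation=cv2.INTER_CUBIC))
E
```

```text
ptr [ 2.8 36.  13.4]
hook front [15.5  0.  17.3]
310 228 237 [ 3.3 29.2 13.4]
322 228 237 [ 3.2 35.9 13.4]
335 228 237 [ 3.2 43.3 13.4]
350 214 251 [ 3.2 51.8 13.4]
358 214 251 [ 3.2 56.3 13.4]
```

View pics/c16.png

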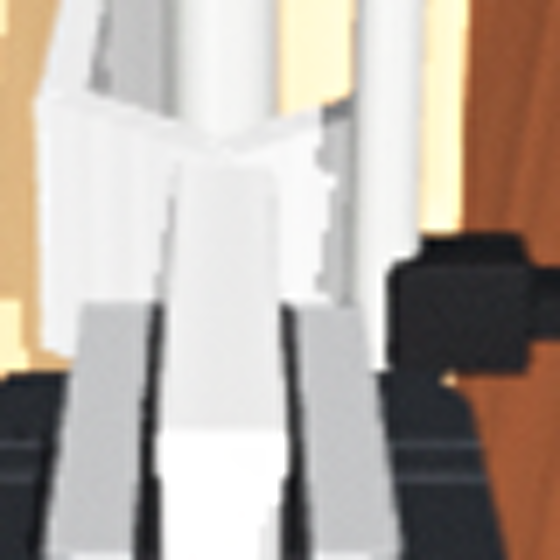

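The hook's middle is at about +2.5 mm and the pointer at +3.2 mm, so they are aligned. I'll relieve the small side load and then open gently.

```bash
python3 -m crank '[[0,0.4,-0.4,0,0,0],[0,0.7,-0.6,0,0,0],[0,0.7,-0.6,0,0,0],[0,0.7,-0.6,0,0,0]]' - 20
python3 -m crank '[[0,0,0,0,0,0],[0,0,0,0,0,0],[0,0,0,0,0,0],[0,0,0,0,0,0]]' 11
python3 - <<'E'
from h import *
print(observe()['force']); snap('wrist','w11')
E
python3 -m crank '[[0,0,0,0,0,0],[0,0,0,0,0,0],[0,0,0,0,0,0],[0,0,0,0,0,0]]' 28
python3 - <<'E'
from h import *
print(observe()['force']); a,_=snap('wrist','w12')
b=cv2.imread('pics/w11.png')
cv2.imwrite('pics/c17.png',cv2.resize(np.hstack([b[150:320,200:320],a[150:320,200:320]]),None,fx=3.2,fy=3.2,interpolation=cv2.INTER_CUBIC))
E
```

```text
time_s: 11.7
ee_pos: [0.5583, 0.287, 0.1993]
orientation: [-180.0, 0.0, 98.4]
force: [1.9, -3.6, 2.3]
grip_width: 0.007
time_s: 12.03
ee_pos: [0.5575, 0.2876, 0.1986]
orientation: [-179.9, -0.0, 98.4]
force: [-0.2, -0.6, -0.2]
grip_width: 0.0109
[-0.22516756 -0.63769845 -0.24650098]
time_s: 12.42
ee_pos: [0.5583, 0.2872, 0.1995]
orientation: [-180.0, -0.0, 98.4]
force: [0.2, -0.5, 0.1]
grip_width: 0.028
[ 0.19198221 -0.49733499  0.10822771]
```

View pics/c17.png

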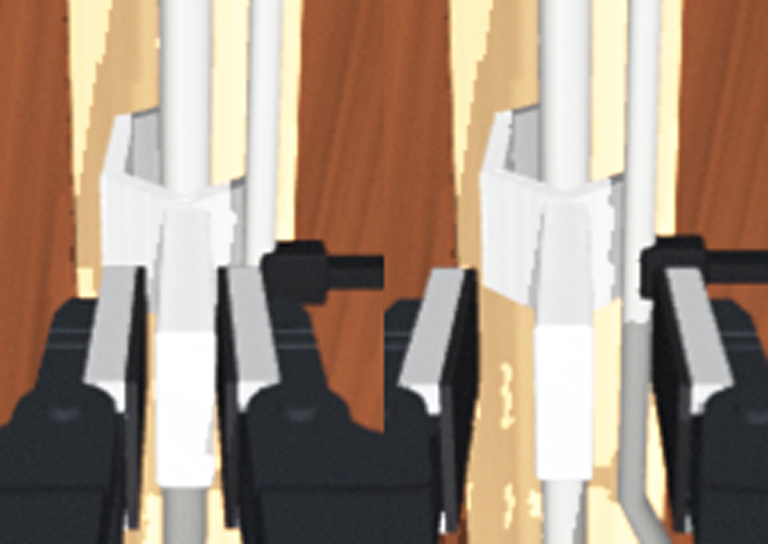

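The fingers are clear of the tab on both sides, and the hanger hangs upright with no force on the tool. I'll retreat straight up, away from the side and top views.

```bash
python3 -m crank '[[0,0,-6,0,0,0],[0,0,-18,0,0,0],[0,0,-34,0,0,0],[0,0,-54,0,0,0],[0,0,-74,0,0,0],[0,0,-90,0,0,0],[0,0,-98,0,0,0],[0,0,-100,0,0,0]]'
python3 -m crank '[[-20,-20,0,0,0,0],[-45,-45,0,0,0,0],[-70,-70,0,0,0,0],[-95,-95,0,0,0,0],[-110,-110,0,0,0,0],[-115,-115,0,0,0,0],[-115,-115,0,0,0,0],[-115,-115,0,0,0,0]]'
python3 - <<'E'
from h import *
for n in ('side','top','wrist'): snap(n,n+'13')
print(observe()['time_s'])
a=cv2.imread('pics/side13.png')[200:350,180:290];b=cv2.imread('pics/top13.png')[145:220,90:190]
a=cv2.resize(a,None,fx=3.2,fy=3.2,interpolation=cv2.INTER_CUBIC);b=cv2.resize(b,None,fx=4.4,fy=4.4,interpolation=cv2.INTER_CUBIC)
h=480; o=np.zeros((h,a.shape[1]+b.shape[1],3),np.uint8);o[:a.shape[0],:a.shape[1]]=a;o[:b.shape[0],a.shape[1]:]=b
cv2.imwrite('pics/c18.png',o)
E
```

```text
time_s: 13.13
ee_pos: [0.5593, 0.2875, 0.3032]
orientation: [179.7, -0.1, 98.4]
force: [0.2, -0.2, -0.0]
grip_width: 0.0279
time_s: 13.8
ee_pos: [0.4615, 0.1569, 0.2992]
orientation: [180.0, -0.0, 98.3]
force: [0.6, 0.6, 0.2]
grip_width: 0.0282
13.95
```

View pics/c18.png

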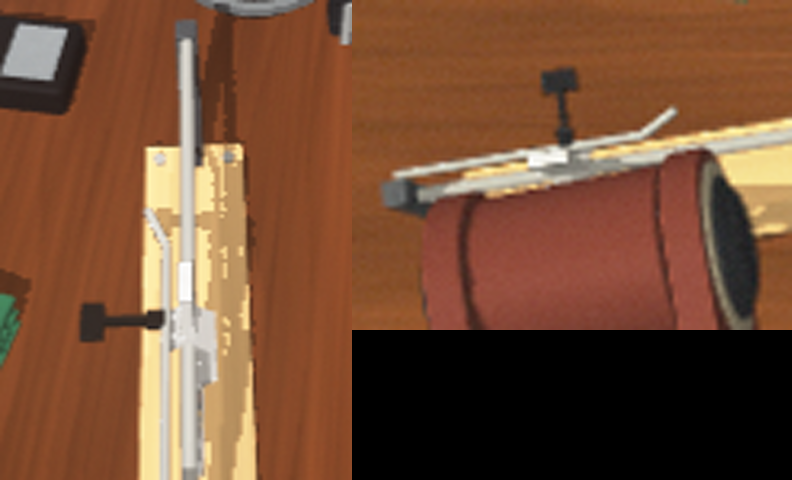

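View pics/wrist13.png

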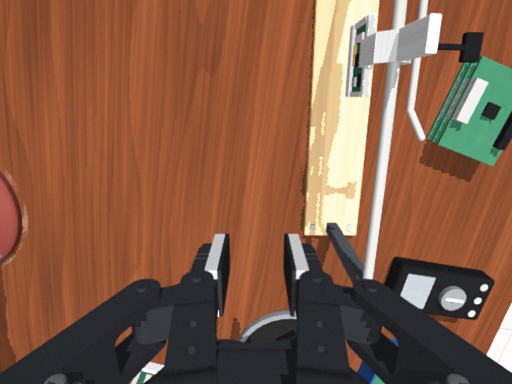

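```bash
python3 -m crank '[[0,0,0,0,0,0],[0,0,0,0,0,0],[0,0,0,0,0,0],[0,0,0,0,0,0],[0,0,0,0,0,0],[0,0,0,0,0,0],[0,0,0,0,0,0],[0,0,0,0,0,0]]'
python3 - <<'E'
from h import *
for n in ('side','wrist'): snap(n,n+'14')
for n in ('side','wrist'):
    a=cv2.imread('pics/%s13.png'%n).astype(int);b=cv2.imread('pics/%s14.png'%n).astype(int)
    r=(slice(270,325),slice(200,265)) if n=='side' else (slice(0,120),slice(330,490)); print(n,np.abs(a-b)[r].max(),np.abs(a-b)[r].mean())
a=cv2.imread('pics/side14.png')[270:325,200:265];b=cv2.imread('pics/wrist14.png')[0:110,330:490]
cv2.imwrite('pics/c19.png',cv2.resize(a,None,fx=9,fy=9,interpolation=cv2.INTER_CUBIC));cv2.imwrite('pics/c20.png',cv2.resize(b,None,fx=5,fy=5,interpolation=cv2.INTER_CUBIC))
E
```

```text
time_s: 14.62
ee_pos: [0.4613, 0.1566, 0.2995]
orientation: [180.0, -0.0, 98.4]
force: [-0.2, -0.8, -0.1]
grip_width: 0.0275
side 3 0.49538461538461537
wrist 146 4.813142361111111
```

View pics/c19.png

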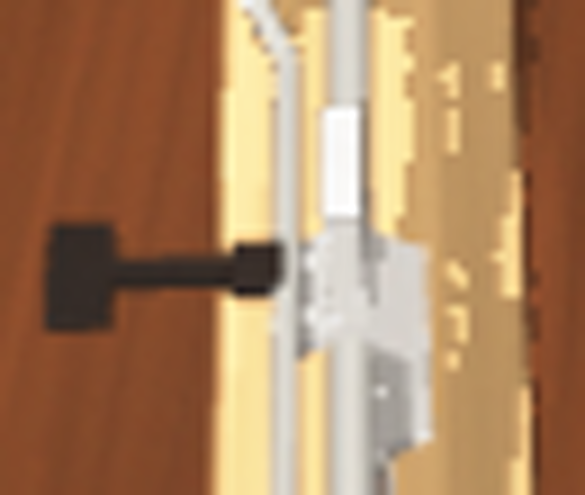

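View pics/c20.png

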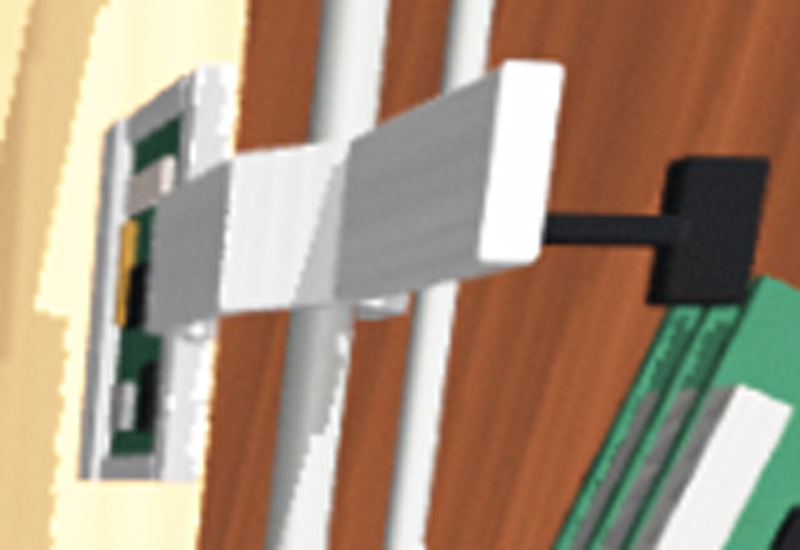

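The side view is unchanged between the two pictures (max difference 3 grey levels), so the hanger is still. Last, a two-view check of the tab top and pointer head, plus a model overlay.

```bash
python3 - <<'E'
from h import *
cs=load('side14')[2];cw=load('wrist14')[2]
S=lambda x,y:(cs,200+x/9,270+y/9);W=lambda x,y:(cw,330+x/5,y/5)
tab,r=tri([S(342,163),W(521,163)]);pt,r2=tri([S(80,275),W(707,230)])
print(tab,r,pt,r2)
a=np.radians(8.3);X=np.array([np.cos(a),np.sin(a)]);Y=np.array([-np.sin(a),np.cos(a)])
print('along rail tab-pointer mm',(tab-pt)[:2]@Y*1000,'across',(tab-pt)[:2]@X*1000)
# wrist-only, known heights
t=atz(cw,434.2,32.6,.228);p=atz(cw,471.4,46.0,.186);print('wrist',(t-p)[:2]@Y*1000,(t-p)[:2]@X*1000)
t=atz(cs,238,288.1,.228);p=atz(cs,208.9,300.6,.186);print('side',(t-p)[:2]@Y*1000,(t-p)[:2]@X*1000)
# tab edge yaw (wrist): end mids
e1=atz(cw,330+533/5,62/5,.228);e2=atz(cw,330+509/5,263/5,.228);v=(e1-e2);print('len',np.linalg.norm(v),'yaw',np.degrees(np.arctan2(-v[0],v[1])))
# overhang: rail axis at tab
r=atz(cw,330+352/5,10/5,.175);print('rail',(r-t)[:2]@X*1000)
E
```

```text
[0.55565049 0.28913535 0.22866331] [np.float64(0.0012110282496303935), np.float64(0.001211028249630303)] [0.61115642 0.29668025 0.18420982] [np.float64(0.0007273022271675799), np.float64(0.0007273022271676167)]
along rail tab-pointer mm 0.5467543020310625 across -56.013694634999695
wrist 0.7690901472109302 -54.025792083092696
side -0.566791380572515 -56.15965022781318
len 0.023967989029265047 yaw 9.32648215044257
rail 0.48984491973265953
```

The tab is within about 1 mm of the pointer along the rail. Its top is at 0.2287 m, matching the seated height of 0.228, and the yaw is within 1° of the rail. Handing in.

```bash
python3 - <<'E'
from h import *
s=observe(); print(s['time_s'],s['force']); print(close_job())
E
```

```text
14.7167 [ 0.16107093 -0.88655495  0.33725558]
the job is handed in; nothing more can be done
None
```

I gripped the hanger by its tab, lifted it out of the turntable cradle and hooked it over the open stretch of the rail. I then slid it under the keeper bar to the pointer, released it and backed the arm away. The job was handed in at 14.7 s with the gripper clear of everything; `close_job()` gives no verdict.

**Last checks:**
- **Position along the rail:** the tab's middle is 0.5 to 0.8 mm from the pointer. The two-view and wrist-only measurements put it on one side and the side view on the other.
- **Height:** the tab top is at 0.2287 m against 0.228 m expected, so the hook is seated.
- **Upright and square:** the tab top is about 0.5 mm across from the rail axis, so the hanger hangs upright. Its yaw is about 1° off the rail.
- **At rest:** two side pictures about 0.8 s apart show no change around the hanger.
- **Bystanders:** the arm never went near them, and they look in place in the pictures. I did not measure their positions at the end.

**Disagreement:** triangulating the tab top at the start from two close wrist views gave 0.211 m, where the depth readings gave 0.216 m. I used 0.216 m, which matches the stated height.

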